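# Hang the stubby driver on the balancer's retracting hook

### The job

Take the balancer's hook by its round grip, pull it down against its spring, feel the hook in under the wire bail of the driver that stands in the cup, without shoving the driver, and let the hook rise under control until it is fully retracted with the driver hanging from it clear of the cup. Touch only the grip, not the driver itself, do not let the hook fly up, leave the glue bottle and tape roll where they are, and let go at the end.

Things in the scene. Friction and masses are not known exactly. Their poses are not given: they have to be found in the camera images.
- stand: Balancer stand: a grey base plate 130x150x12 mm on the bench with an upright round steel column, 377 mm high, that carries a swivelling arm. Fixed. Origin on the bench under the column's axis; z up; its -x axis points roughly to the robot; the arm points along -x when joint jib is 0.
- jib (a joint): Swing of the balancer's arm about the column, rad, range -0.75 to 0.75, turns freely with little friction. 0: the arm points along the stand's -x; positive swings it to the stand's +y (left seen from the robot). The hook (hook_bottom) lies 187 mm from the column's axis.
- reel (a joint): How far the arm with its hook has been pulled down, m: 0 fully retracted (at the upper stop) to 0.122 (lower stop). The spring pulls it up with about 8 N at 0 and 11 N at 0.1, and throws it up if it is let go.
- grip_ring (a point): Centre of the top face of the ring flange (42 mm diameter, 5 mm thick) of the round black grip on the arm's end. The fingertips can bear on this face to pull down. Above it stands the grip: an upright cylinder 24 mm in diameter, 35 mm high, free to spin, nothing over it. This point is 77.5 mm higher than hook_bottom and 8 mm sideways from it, right above the hook's stem.
- hook_bottom (a point): Wire centre at the lowest point of the steel J hook under the arm's end (wire 6 mm thick). The stem is 8 mm from here on the negative swing side (right) and runs straight up to the arm, whose underside is 58 mm above. The tip is 9 mm from here on the positive swing side (left), its end 12 mm above this point: the hook enters a bail by swinging left.
- cup: Fixed grey parking cup on the bench, about 50 mm outside diameter, 50 mm high, bore about 35 mm in diameter, floor 5 mm thick, in which the driver stands upright with a little play (its bail can rock about 4 mm to each side before the cup holds it firmly). Origin on the bench under its axis.
- driver: The stubby black driver, 42 mm in diameter, 100 mm high, 0.34 to 0.48 kg, standing upright, its nose (33 mm in diameter) in the cup. Origin: centre of its underside; z up along its axis. A wire bail straddles its top (see bail_pivot).
- driver_top (a point): Centre of the driver's top face, 100 mm above its underside, below the bail's bar. It lies in the arc of hook_bottom about the column within 8 mm; the bar points along the arm within about 0.45 rad.
- glue: Bystander: white glue bottle, upright, 42 mm in diameter, 119 mm high; origin at its underside.
- tape: Bystander: roll of white tape lying flat, 72 mm in diameter, 20 mm high; origin at its underside.
- bail_pivot (a point): Point on the driver's axis, 92 mm above its underside, where the bail is clamped to turn about the driver's own x axis. The bail is steel wire 5 mm thick: legs at x = +-23.5 mm, cross bar along x, 58 mm from this point. It leans to +y or -y by up to 0.55 rad, not measured (bar up to 30 mm to either side, 9 mm lower): feel for it. Its clamp holds against a side push of 25 N.
Things that resemble listed ones, but are neither listed nor needed, are in the scene too. Several things have the shape of the driver; the one meant has the colours described above.

How it is judged:
By the outcome, as a careful person would: the job done as asked, in the order asked, and still so for the second after the job is handed in, with the robot touching nothing.
It also fails if it takes over 58 s, if anything falls off the work surface, if the arm or the gripper's body presses on something with over 40 N, if the wrist force passes 120 N, or if a joint passes its speed limit or range.

### The arm

A 7-joint arm with a two-finger parallel gripper is mounted at the origin on a cart in front of the work surface, level with it; the furniture and walls round the work are solid. World frame = base frame: x ahead of the robot, y to its left, z up, the work surface at z = 0. Lengths are in m, angles in rad, forces in N, time in s.
With the tool pointing down it reaches from about 0.4 to 0.85 m from the base axis. Payload 4.4 kg.
Tool frame: the origin (TCP) lies where the fingers leave the gripper's body, on its centre line; the fingertips stand 97 mm ahead of it and the grasp point (between the pads) lies manip.tcp_to_grasp ahead of it (manip.tcp_to_grasp is the distance from the TCP to the grasp point, in m); z points along the fingers, x is the direction in which the jaws open and shut, and the axes are right-handed (so a half turn about z gives the same grasp; the last joint's range is limited). The gripper opens to 94 mm and grips with 3 to 60 N. Pads are 16 mm wide; open, the fingers measure 119 mm over their backs; the gripper's body (75 mm by 177 mm) begins 78 mm behind the grasp point.
Start: joints at [1.205, 0.628, 0.038, 1.517, -0.027, 0.996, -0.02], TCP at [0.192, -0.621, 0.303] pointing down, gripper open.
Joint ranges: [-3.06, 3.06], [-0.37, 2.12], [-1.25, 1.32], [0.18, 2.47], [-1.1, 4.24], [0.23, 1.98], [-2.94, 2.94]. Speed limits (rad/s): [2.57, 2.57, 3.14, 3.14, 3.14, 3.14, 3.14].

### API

Orientations are given as [roll, pitch, yaw] about the fixed x, y, z axes, in that order (R = Rz(yaw) Ry(pitch) Rx(roll)).
In Python, from station import manip, viewer gives the robot as it stands.
- The arm moves only by the tool send_rows, never from a script. Its argument "steps" is a list of rows, each an object with "dp": the shift along the tool's x, y, z in mm, a list of three; "delta_rot": the turn, a rotation vector about the tool's x, y, z in rad, a list of three. In form: [{"dp": [dx, dy, dz], "delta_rot": [wx, wy, wz]}, ...]. A call has 1 to 10 rows; each row shifts and turns the pose as measured when the row begins, along the tool's axes as they then stand; what a row does not reach is not made up. A row lasts 1/8 s, in which the tool goes at most 62.5 mm and 10.7 degrees, less where a joint would pass 70% of its speed; a pose out of reach is approached as far as the arm can. A call is refused whole if a number of a shift passes 62.5 or a number of a turn 0.188, either way. A call with a gripper value outside its range is refused whole. "claw" is the finger opening in mm, from 0 to 94, set as the call begins (left out, the last holds). The fingers move at their own pace and stop on an object; "force" is the grip in N (left out, the last holds). Time passes only in rows, so rows that do not move let the fingers close. It gives the time, the measured TCP pose, the force and the opening at its end, in the units of the state.
- manip.get_state(): the state, without advancing time (a new reading comes with each control period).
- viewer.read_camera(name): name is "scene" or "top" or "wrist"; returns the picture (400x640x3 uint8, red, green, blue); there is no depth.
- viewer.camera_params(name): a dict with "camera_matrix" (3x3 intrinsics, pixels), "k1" (the pictures are not rectified: a ray, as slopes to the right and down, at radius r is drawn at 1 + k1 r^2 times it, then the intrinsics apply), "pose" (4x4, takes a point from camera to world coordinates). Camera axes: x right, y down, z forward; pixel columns grow to the right and rows downward; lengths in m; the calibration is good to about 2 mm. A picture is of the moment at which its call begins: read the wrist's pose just before it. camera_params takes no time and is no camera call; for the wrist camera it gives the pose at the moment of the call.
- manip.hand_in(): hands the job in, once; it reports no verdict.
The state is a dict: "time_s": time; "joint_positions": joint angles; "joint_vel": joint speeds; "joint_torque": joint torques, N m; "position": TCP position; "tool_rot": TCP orientation; "ft_force": force on the tool from outside, world axes, zero at the start; "moment": the same for the moment, N m; "grip_width": finger opening in m.
Only numpy, scipy, OpenCV 4.12 (cv2) and the standard library are available. Lean on these libraries where they do the work, as an engineer would, in place of code of your own. Each camera call takes 0.05 s, during which the arm holds its last target.

## Working session

There is one attempt and no reset: what is moved stays moved. The work goes in short steps, Python scripts to look and compute and a tool call to move; the robot and the scene stay as the last step left them, time stands still between calls to the robot, and variables do not carry over. Pictures are saved under pics/ and viewed, and the job is handed in when it is done.

Besides the shell and the picture viewer there is one more tool, called after "Emit:" as a command line: name --argument value ..., lists and objects as JSON in quotes. send_rows: Moves the arm, as the interface text tells. Its arguments: {"type":"object","properties":{"steps":{"type":"array"},"claw":{"type":"number"},"force":{"type":"number"}},"required":["steps"]}

```bash
ls; mkdir -p pics; cat > h.py <<'E'
import numpy as np, cv2
from station import manip, viewer
def snap(n,f):
    p=viewer.camera_params(n); im=viewer.read_camera(n); cv2.imwrite('pics/'+f,cv2.cvtColor(np.asarray(im),cv2.COLOR_RGB2BGR)); np.savez('pics/'+f+'.npz',K=p['camera_matrix'],k1=p['k1'],T=p['pose']); return im
def load(f):
    d=np.load('pics/'+f+'.npz'); return d['K'],float(d['k1']),d['T']
def ray(f,u,v):
    K,k1,T=load(f); x=np.array([(u-K[0,2])/K[0,0],(v-K[1,2])/K[1,1]]); y=x.copy()
    for _ in range(20): y=x/(1+k1*(y@y))
    d=T[:3,:3]@np.array([y[0],y[1],1]); return T[:3,3],d/np.linalg.norm(d)
def atz(f,u,v,z):
    o,d=ray(f,u,v); return o+d*(z-o[2])/d[2]
def proj(f,P):
    K,k1,T=load(f); q=T[:3,:3].T@(np.array(P)-T[:3,3]); y=q[:2]/q[2]; y=y*(1+k1*(y@y)); return np.array([K[0,0]*y[0]+K[0,2],K[1,1]*y[1]+K[1,2]])
def tri(*obs):
    A=np.zeros((3,3));b=np.zeros(3)
    for f,u,v in obs:
        o,d=ray(f,u,v); M=np.eye(3)-np.outer(d,d); A+=M;b+=M@o
    P=np.linalg.solve(A,b); return P,[proj(f,P)-np.array([u,v]) for f,u,v in obs]
def crop(f,x0,y0,x1,y1,s,o):
    im=cv2.imread('pics/'+f)[y0:y1,x0:x1]; cv2.imwrite('pics/'+o,cv2.resize(im,None,fx=s,fy=s,interpolation=cv2.INTER_CUBIC))
E
python3 - <<'E'
from h import *
for n in ('scene','top','wrist'): snap(n,n+'0.png'); print(n,load(n+'0.png'))
print(manip.get_state(), manip.tcp_to_grasp)
E
```

```text
pics
scene (array([[395.13464401,   0.        , 318.93023012],
       [  0.        , 395.13464401, 200.222777  ],
       [  0.        ,   0.        ,   1.        ]]), -0.04822789639849209, array([[-0.7834361 , -0.29541441,  0.5467707 , -0.05795809],
       [-0.62134145,  0.35426867, -0.6988766 ,  0.98441659],
       [ 0.01275449, -0.88725646, -0.46110009,  0.69052757],
       [ 0.        ,  0.        ,  0.        ,  1.        ]]))
top (array([[428.58362387,   0.        , 322.69178156],
       [  0.        , 428.58362387, 199.12298369],
       [  0.        ,   0.        ,   1.        ]]), -0.04657802329480033, array([[-1.09209683e-02, -9.76614542e-01,  2.14720210e-01,
         2.93121876e-01],
       [-9.99940363e-01,  1.06528403e-02, -2.40591350e-03,
         2.60450446e-01],
       [ 6.22699962e-05, -2.14733680e-01, -9.76672639e-01,
         1.33559777e+00],
       [ 0.00000000e+00,  0.00000000e+00,  0.00000000e+00,
         1.00000000e+00]]))
wrist (array([[281.30516303,   0.        , 318.45410523],
       [  0.        , 281.30516303, 201.12579834],
       [  0.        ,   0.      
[... 319 characters left out ...]
ons': array([ 1.20520462,  0.62913079,  0.03842668,  1.51807642, -0.02700273,
        0.99628857, -0.02000302]), 'joint_vel': array([-8.24736108e-04, -1.54201622e-03, -2.99675993e-05, -3.55391167e-03,
       -3.55045497e-04,  1.20711224e-03, -1.28743231e-03]), 'joint_torque': array([ 5.56162522e-04, -5.50100648e+01,  1.14434883e+00, -1.86820614e+01,
       -5.22996427e-02,  2.08855723e-02,  8.87841020e-05]), 'position': array([ 0.19190411, -0.62067184,  0.30198652]), 'tool_rot': array([-3.14158208e+00,  1.38631178e-03, -1.27099014e+00]), 'ft_force': array([ 0.54420474, -0.14512328,  0.14948614]), 'moment': array([0.01842312, 0.05031708, 0.01279347]), 'grip_width': 0.09422747094603885} 0.0784
```

View pics/scene0.png

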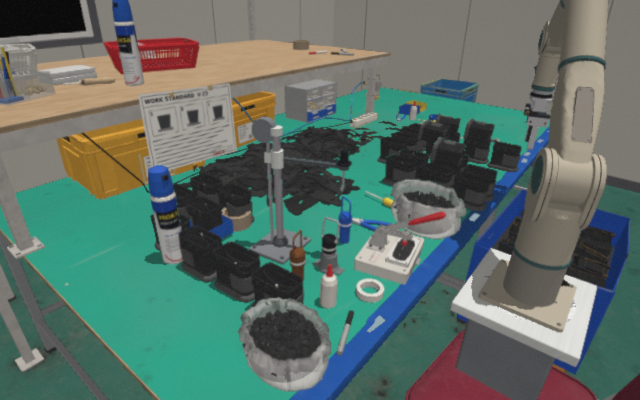

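View pics/top0.png

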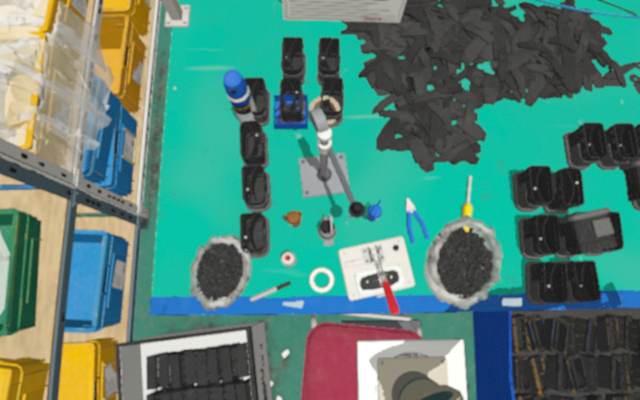

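View pics/wrist0.png

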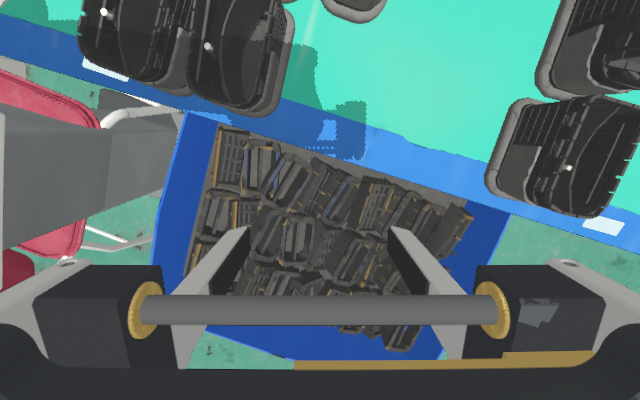

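Driver-shaped things in the scene picture: black (329,250) in the grey cup, blue (345,225), and brown (298,258). The black one matches the description. I'll check it in close crops.

```bash
python3 - <<'E'
from h import *
crop('scene0.png',250,110,390,310,4,'s1.png')
crop('top0.png',270,90,400,300,3.8,'t1.png') if 0 else crop('top0.png',270,100,400,300,3,'t1.png')
E
python3 - <<'E'
from h import *
crop('scene0.png',280,130,380,290,3.75,'s1.png')
crop('top0.png',280,160,400,290,4.6,'t1.png')
E
```

```text
(no output)
```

View pics/s1.png

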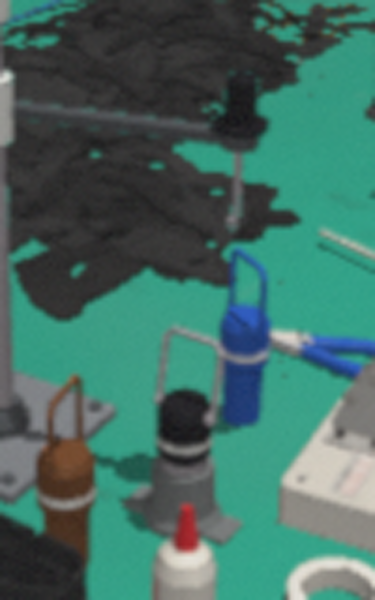

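View pics/t1.png

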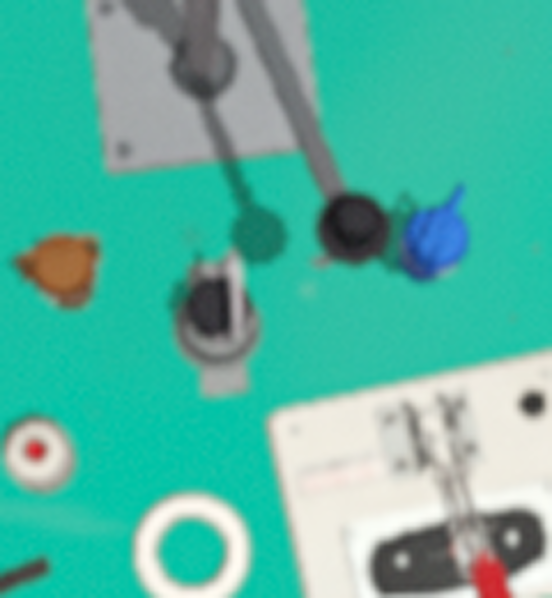

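```bash
python3 - <<'E'
from h import *
S=lambda x,y:('scene0.png',280+x/3.75,130+y/3.75)
T=lambda x,y:('top0.png',280+x/4.6,160+y/4.6)
print('grip top',tri(S(241,77),T(354,213)))
print('drv top', tri(S(186,400),T(211,303)))
print('bail bar ctr', tri(S(195,336),T(235,283)))
print('ring',tri(S(238,128),T(352,232)))
print('hook',ray(*S(233,225)))
print('glue',tri(S(186,510),T(36,450)))
print('tape',atz(*T(192,550),0.02))
print('blue',tri(S(245,315),T(430,240)),)
print('brown',tri(S(68,445),T(62,262)))
print('stand corners',atz(*T(124,150),0.012), atz(*T(105,172),.012), atz(*T(322,150),.012))
print('column top', [atz('top0.png',324,139,z) for z in (.377,.4)])
print('cup', atz(*T(215,322),.05))
for p in [(.45,.2,0)]: print(proj('scene0.png',p))
E
```

```text
grip top (array([0.49455501, 0.17554975, 0.33044662]), [array([-0.45722404, -0.08047156]), array([0.27036606, 0.43037652])])
drv top (array([0.48222295, 0.24790134, 0.10472062]), [array([-0.81277824, -0.15102456]), array([0.41025707, 0.66337202])])
bail bar ctr (array([0.48693147, 0.23338125, 0.15051809]), [array([-0.95170163, -0.17657122]), array([0.49495914, 0.79784517])])
ring (array([0.4935588 , 0.17463339, 0.29172981]), [array([0.24855753, 0.04243556]), array([-0.14399032, -0.2294291 ])])
hook (array([-0.05795809,  0.98441659,  0.69052757]), array([ 0.50735709, -0.74300886, -0.43649355]))
glue (array([0.39378907, 0.35917122, 0.11150349]), [array([0.61263256, 0.10862073]), array([-0.2731562 , -0.45187947])])
tape [0.33340087 0.26280881 0.02      ]
blue (array([0.52407184, 0.10886687, 0.099853  ]), [array([0.04095611, 0.00681339]), array([-0.02246844, -0.03679397])])
brown (array([0.51131125, 0.34294177, 0.10244943]), [array([-0.23557901, -0.04852315]), array([0.12104343, 0.17769735])])
stand corners [0.60581928 0.30688222 0.012     ] [0.59041064 0.32000362 0.012     ] [0.60433233 0.17030617 0.012     ]
column top [array([0.64942585, 0.25340494, 0.377     ]), array([0.64087691, 0.25357398, 0.4       ])]
cup [0.48002466 0.24608866 0.05      ]
[346.72964579 263.91061238]
```

The black driver in the cup (crop 186,430) has a steel bail. Brown and blue are decoys. The grip is at about (0.494, 0.175), with the ring at z≈0.29. I'll swing over there, high, with the jaws radial.

Emit:
send_rows --steps '[{"dp":[-3,-10,-55],"delta_rot":[0,0,0]},{"dp":[-6,-40,-55],"delta_rot":[0,0,-0.06]},{"dp":[-9,-55,-50],"delta_rot":[0,0,-0.09]},{"dp":[-9,-55,-20],"delta_rot":[0,0,-0.09]},{"dp":[-9,-55,0],"delta_rot":[0,0,-0.09]},{"dp":[-9,-54,0],"delta_rot":[0,0,-0.09]},{"dp":[-9,-54,0],"delta_rot":[0,0,-0.09]},{"dp":[-9,-53,0],"delta_rot":[0,0,-0.09]},{"dp":[-9,-53,0],"delta_rot":[0,0,-0.09]},{"dp":[-9,-52,0],"delta_rot":[0,0,-0.09]}]'

```text
time_s: 1.4
position: [0.519, -0.2769, 0.4741]
tool_rot: [-3.139, 0.007, -0.477]
ft_force: [0.1, 0.0, -0.0]
grip_width: 0.0941
```

Emit:
send_rows --steps '[{"dp":[-12,-49,0],"delta_rot":[0,0,-0.09]},{"dp":[-12,-49,0],"delta_rot":[0,0,-0.09]},{"dp":[-12,-48,0],"delta_rot":[0,0,-0.09]},{"dp":[-12,-48,0],"delta_rot":[0,0,-0.09]},{"dp":[-12,-47,0],"delta_rot":[0,0,-0.09]},{"dp":[-12,-46,0],"delta_rot":[0,0,-0.09]},{"dp":[-12,-46,0],"delta_rot":[0,0,-0.09]},{"dp":[-10,-40,0],"delta_rot":[0,0,-0.09]},{"dp":[0,0,0],"delta_rot":[0,0,0]}]'

```text
time_s: 2.52
position: [0.4837, 0.115, 0.4744]
tool_rot: [-3.132, 0.005, 0.278]
ft_force: [0.7, -0.5, 0.7]
grip_width: 0.0939
```

```bash
python3 - <<'E'
from h import *
snap('wrist','w1.png');s=manip.get_state();print(s['position'],s['tool_rot'],s['joint_positions'],load('w1.png')[2])
E
```

```text
[0.48464505 0.11285963 0.47416128] [-3.13300932  0.00553854  0.27402723] [ 0.11454339  0.2796581  -0.52711504  1.64641952  0.13673648  1.25912992
 -0.16428325] [[ 0.96150934  0.26777138  0.0616302   0.46365709]
 [ 0.27471777 -0.93235902 -0.2350251   0.18555819]
 [-0.00547152  0.24290974 -0.97003346  0.55672455]
 [ 0.          0.          0.          1.        ]]
```

View pics/w1.png

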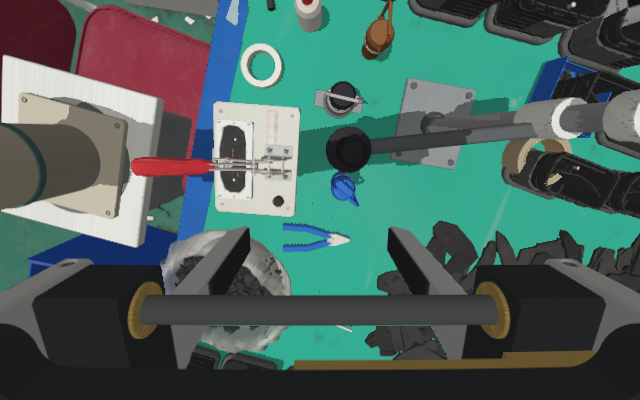

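```bash
python3 - <<'E'
from h import *
crop('w1.png',300,60,480,200,4.4,'w1c.png')
E
```

```text
(no output)
```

View pics/w1c.png

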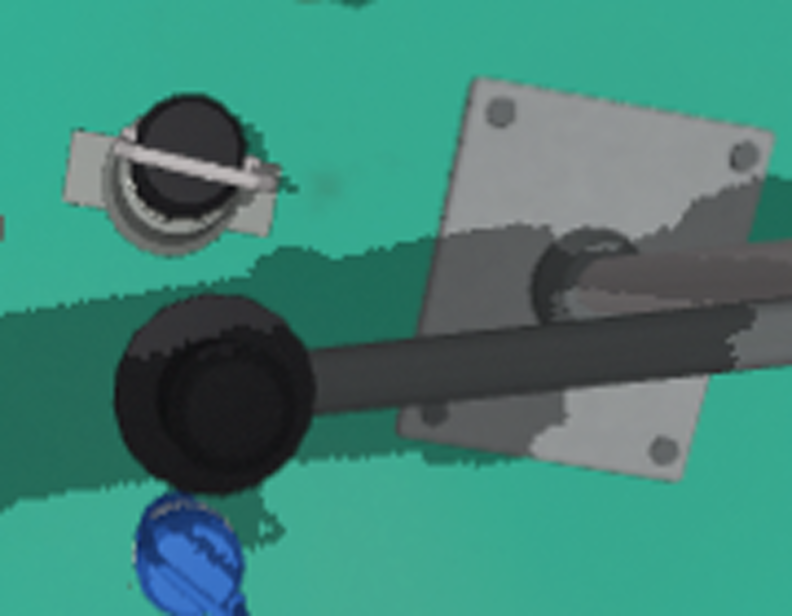

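```bash
python3 - <<'E'
from h import *
W=lambda x,y:('w1.png',300+x/4.4,60+y/4.4)
S=lambda x,y:('scene0.png',280+x/3.75,130+y/3.75)
c=[atz(*W(*p),.012)[:2] for p in [(475,77),(772,130),(682,480),(398,437)]]
print(np.round(c,4),np.mean(c,0),[np.linalg.norm(c[i]-c[(i+1)%4]) for i in range(4)])
d=c[1]-c[0]+c[2]-c[3]; print('yaw',np.arctan2(d[1],d[0]))
print('ring', tri(W(215,393),S(238,128)), atz(*W(215,393),.292))
print('griptop', tri(W(228,402),S(241,77)),atz(*W(228,402),.327))
print('drv', atz(*W(188,155),.105), tri(W(188,155),S(186,400)))
for z in(.145,.153): print('bar',atz(*W(118,140),z),atz(*W(275,182),z))
print(tri(W(118,140),S(220,345)),tri(W(275,182),S(170,330)))
E
```

```text
[[0.5904 0.3194]
 [0.7163 0.3349]
 [0.736  0.1887]
 [0.6087 0.1716]] [0.66282679 0.25365676] [np.float64(0.12683072105298127), np.float64(0.14748893364211302), np.float64(0.12839238233451794), np.float64(0.14893729853532306)]
yaw 0.12764732063745282
ring (array([0.49354052, 0.17662565, 0.29253779]), [array([-0.46549816,  0.13467494]), array([-0.16588339, -0.02083447])]) [0.49397955 0.17684428 0.292     ]
griptop (array([0.49210925, 0.17719898, 0.33129058]), [array([-0.13667252,  0.03914335]), array([-0.04226161, -0.00557527])]) [0.49274729 0.17710005 0.327     ]
drv [0.48225649 0.24545487 0.105     ] (array([0.48189905, 0.2454131 , 0.10322467]), [array([-0.32385025,  0.10252589]), array([-0.18360966, -0.02919407])])
bar [0.45821653 0.23838005 0.145     ] [0.50937112 0.24000712 0.145     ]
bar [0.45832225 0.2373537  0.153     ] [0.50848287 0.23894915 0.153     ]
(array([0.45854277, 0.23724358, 0.15485382]), [array([ 0.16648885, -0.05424418]), array([0.08730126, 0.00977364])]) (array([0.5064316 , 0.23783001, 0.15041679]), [array([-1.95191399,  0.58084932]), array([-0.97378106, -0.20947412])])
```

Emit:
send_rows --steps '[{"dp":[13,-30,0],"delta_rot":[0,0,-0.06]},{"dp":[10,-29,0],"delta_rot":[0,0,-0.16]},{"dp":[0,0,0],"delta_rot":[0,0,-0.17]},{"dp":[0,0,0],"delta_rot":[0,0,-0.17]},{"dp":[0,0,0],"delta_rot":[0,0,-0.17]},{"dp":[0,0,0],"delta_rot":[0,0,-0.17]},{"dp":[0,0,0],"delta_rot":[0,0,-0.17]},{"dp":[0,0,0],"delta_rot":[0,0,-0.17]},{"dp":[0,0,0],"delta_rot":[0,0,-0.17]},{"dp":[0,0,0],"delta_rot":[0,0,-0.1]}]'

```text
time_s: 3.82
position: [0.4989, 0.1583, 0.4701]
tool_rot: [-3.131, 0.002, 1.795]
ft_force: [0.3, 0.6, -0.2]
grip_width: 0.094
```

```bash
python3 - <<'E'
from h import *
snap('wrist','w2.png');s=manip.get_state();print(s['position'],s['tool_rot'],s['joint_positions'],s['ft_force'])
from scipy.spatial.transform import Rotation as R
Rm=R.from_euler('xyz',s['tool_rot']).as_matrix(); print(Rm.T@(np.array([.4935,.177,.30+.097])-s['position'])*1000)
E
```

```text
[0.49913767 0.15799428 0.46990235] [-3.13042914e+00  1.94817482e-03  1.79713581e+00] [ 0.23790072  0.39773413 -0.88225163  1.5831604   0.31136138  1.32123196
  1.11014031] [ 0.168039   -0.12544671  0.5087639 ]
[19.9281196  -0.41529511 72.8728389 ]
```

View pics/w2.png

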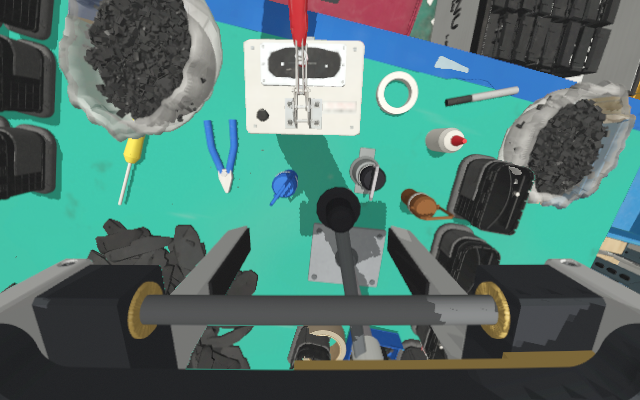

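```bash
python3 - <<'E'
from h import *
crop('w2.png',300,140,400,240,6,'w2c.png')
E
```

```text
(no output)
```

View pics/w2c.png

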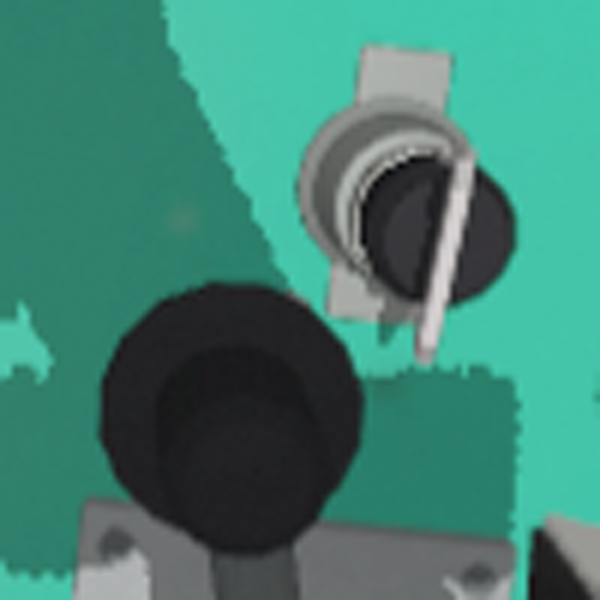

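```bash
python3 - <<'E'
from h import *
W1=lambda x,y:('w1.png',300+x/4.4,60+y/4.4)
W2=lambda x,y:('w2.png',300+x/6,140+y/6)
S=lambda x,y:('scene0.png',280+x/3.75,130+y/3.75)
print('ring',tri(W1(215,393),W2(231,410),S(238,128)))
print('gt',tri(W1(228,402),W2(241,467),S(241,77)))
print('drvtop',tri(W1(188,155),W2(440,228),S(186,400)))
print('bar -x',tri(W1(116,142),W2(466,160)),atz(*W2(466,160),.1545))
print('bar +x',tri(W1(277,182),W2(425,353)),atz(*W2(425,353),.1545))
E
```

```text
ring (array([0.49347502, 0.17703653, 0.29282371]), [array([-0.3700673 , -0.29798965]), array([-0.44059576, -0.27027296]), array([-0.23072783, -0.0698996 ])])
gt (array([0.49209118, 0.1765617 , 0.33081636]), [array([-0.46579655,  0.77116355]), array([0.77910886, 0.77844318]), array([0.09640413, 0.10257893])])
drvtop (array([0.48116745, 0.24546122, 0.10329373]), [array([-0.77073762, -0.07474708]), array([-0.07372681,  0.78799298]), array([0.01949807, 0.04910667])])
bar -x (array([0.45776272, 0.23785743, 0.14322344]), [array([0.00402171, 0.00643404]), array([ 0.00582049, -0.00408826])]) [0.45694329 0.23524188 0.1545    ]
bar +x (array([0.51036638, 0.24317089, 0.12987707]), [array([-0.65693799, -0.95497509]), array([-0.83761122,  0.66765829])]) [0.50431523 0.23826816 0.1545    ]
```

Emit:
send_rows --steps '[{"dp":[19,0,0],"delta_rot":[-0.011,0,0]},{"dp":[1,0,30],"delta_rot":[0,0,0]},{"dp":[0,0,30],"delta_rot":[0,0,0]},{"dp":[0,0,5],"delta_rot":[0,0,0]}]'

```text
time_s: 4.38
position: [0.4955, 0.1789, 0.4036]
tool_rot: [3.138, 0.001, 1.785]
ft_force: [0.3, 0.2, 0.7]
grip_width: 0.094
```

```bash
python3 - <<'E'
from h import *
s=manip.get_state();print(s['position'],s['tool_rot'],s['ft_force'])
from scipy.spatial.transform import Rotation as R
Rm=R.from_euler('xyz',s['tool_rot']).as_matrix(); print(Rm.T@(np.array([.4930,.177,.293+.097])-s['position'])*1000)
E
```

```text
[0.49548263 0.17887492 0.403565  ] [3.13834212e+00 1.10760469e-03 1.78535262e+00] [0.25361275 0.24313641 0.65291347]
[-1.28831278 -2.8689865  13.55717716]
```

Emit:
send_rows --steps '[{"dp":[-1.3,-2.9,5],"delta_rot":[0,0,0]},{"dp":[0,0,4],"delta_rot":[0,0,0]},{"dp":[0,0,0],"delta_rot":[0,0,0]}]' --claw 40 --force 20

```text
time_s: 4.75
position: [0.4933, 0.1781, 0.396]
tool_rot: [3.135, 0.0, 1.784]
ft_force: [0.1, 0.6, 0.3]
grip_width: 0.0676
```

```bash
python3 - <<'E'
from h import *
s=manip.get_state();print(s['position'],s['tool_rot'],s['ft_force'],s['grip_width'])
snap('scene','s2.png'); crop('scene0.png' if 0 else 's2.png',260,60,420,290,2.6,'s2c.png')
E
```

```text
[0.49333751 0.17814818 0.39598779] [3.13512653e+00 4.95072592e-04 1.78408246e+00] [0.08624163 0.58253587 0.31708417] 0.06761544142325043
```

View pics/s2c.png

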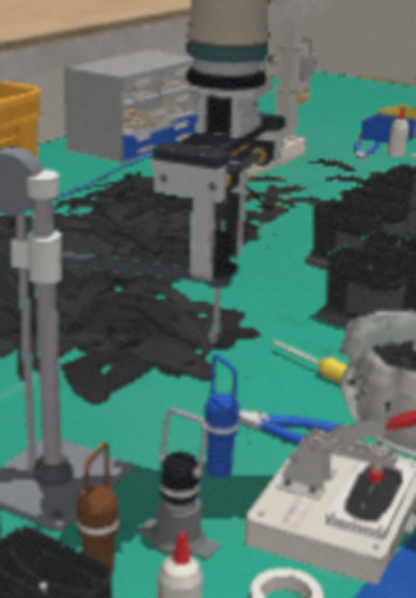

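The fingers straddle the grip just above the ring (crop 215,270). Closing now.

Emit:
send_rows --steps '[{"dp":[0,0,0],"delta_rot":[0,0,0]},{"dp":[0,0,0],"delta_rot":[0,0,0]},{"dp":[0,0,0],"delta_rot":[0,0,0]},{"dp":[0,0,0],"delta_rot":[0,0,0]}]' --claw 15 --force 25

```text
time_s: 5.3
position: [0.4939, 0.1783, 0.3971]
tool_rot: [3.133, 0.0, 1.783]
ft_force: [-1.3, -0.5, -0.4]
grip_width: 0.0233
```

Emit:
send_rows --steps '[{"dp":[0,0,3],"delta_rot":[0,0,0]},{"dp":[0,0,3],"delta_rot":[0,0,0]},{"dp":[0,0,4],"delta_rot":[0,0,0]}]'

```text
time_s: 5.68
position: [0.4936, 0.179, 0.3896]
tool_rot: [3.131, 0.001, 1.783]
ft_force: [-2.5, -1.2, 8.3]
grip_width: 0.0234
```

Emit:
send_rows --steps '[{"dp":[0,0,10],"delta_rot":[0.002,0,0]},{"dp":[0,0,12],"delta_rot":[0.002,0,0]},{"dp":[0,0,12],"delta_rot":[0.002,0,0]},{"dp":[0,0,12],"delta_rot":[0.002,0,0]},{"dp":[0,0,12],"delta_rot":[0.002,0,0]}]'

```text
time_s: 6.3
position: [0.4936, 0.1807, 0.3363]
tool_rot: [3.137, 0.002, 1.783]
ft_force: [-3.2, -1.9, 10.1]
grip_width: 0.0234
```

```bash
python3 - <<'E'
from h import *
s=manip.get_state();print(s['position'],s['tool_rot'],s['ft_force'],s['grip_width'])
snap('scene','s3.png'); crop('s3.png',280,100,400,260,3.7,'s3c.png')
E
```

```text
[0.49360777 0.18071966 0.33631537] [3.13661583e+00 2.47969088e-03 1.78292237e+00] [-3.20046466 -1.93190717 10.1098786 ] 0.023417902756496776
```

View pics/s3c.png

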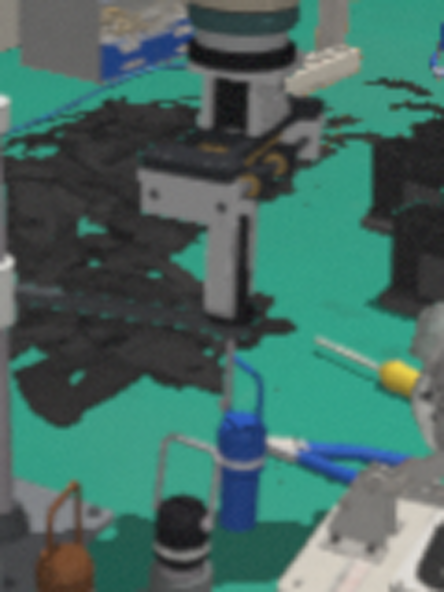

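Emit:
send_rows --steps '[{"dp":[0,0,12],"delta_rot":[0.001,0,0]},{"dp":[0,0,12],"delta_rot":[0.001,0,0]},{"dp":[0,0,10],"delta_rot":[0.001,0,0]},{"dp":[0,0,4],"delta_rot":[0,0,0]},{"dp":[0,0,1],"delta_rot":[0,0,0]}]'

```text
time_s: 6.98
position: [0.4931, 0.1825, 0.3007]
tool_rot: [3.137, 0.003, 1.783]
ft_force: [-3.4, -1.0, 10.5]
grip_width: 0.0234
```

```bash
python3 - <<'E'
from h import *
s=manip.get_state();print(s['position'],s['tool_rot'],s['ft_force'],s['grip_width'])
snap('scene','s4.png'); crop('s4.png',280,130,380,260,4.5,'s4c.png')
snap('wrist','w4.png'); crop('w4.png',200,60,520,300,2.5,'w4c.png')
E
```

```text
[0.49311071 0.18247506 0.30065677] [3.13711915 0.00349661 1.78312235] [-3.36021383 -1.02109333 10.53627144] 0.023389234575408837
```

View pics/s4c.png

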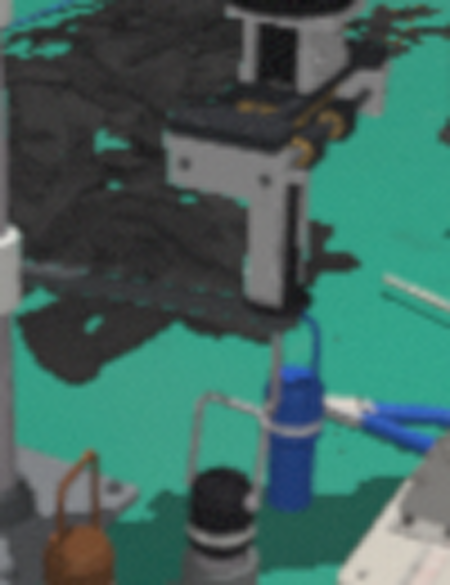

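View pics/w4c.png

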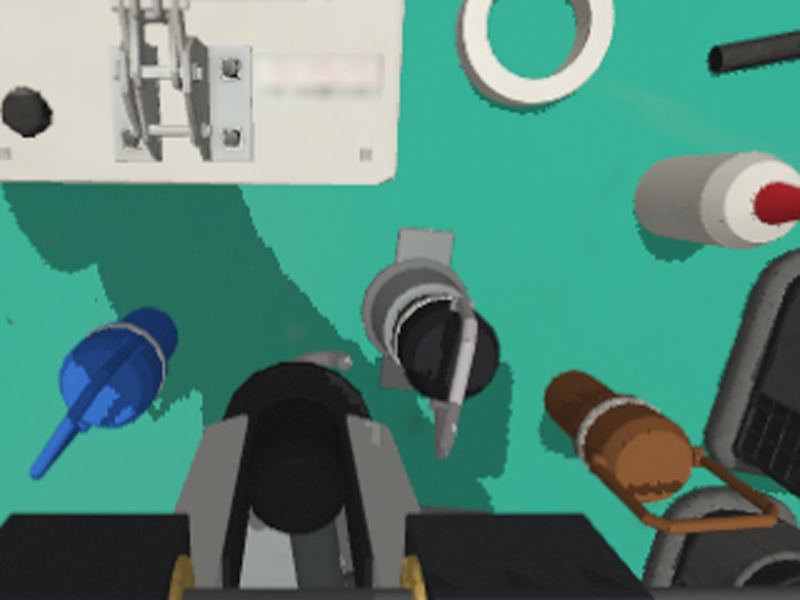

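```bash
cat >> h.py <<'E'
C=np.array([.6628,.2537])
def hook(ringxy,ringz):
    d=np.array(ringxy)-C; d/=np.linalg.norm(d); t=np.array([d[1],-d[0]])  # left (positive swing)
    if t[1]<0:t=-t
    r=C+d*.1870
    hb=r+t*.008
    return dict(ring=np.r_[r,ringz],hb=np.r_[hb,ringz-.0775],tip=np.r_[hb+t*.009,ringz-.0655],left=t)
E
python3 - <<'E'
from h import *
for rz in (.198,.2037,.207):
    h=hook([.4931,.1825],rz); print(rz,{k:np.round(v,4) for k,v in h.items()})
    for k in('hb','tip'):
        print(k,(proj('w4.png',h[k])-[200,60])*2.5,(proj('s4.png',h[k])-[280,130])*4.5)
    print('ring',(proj('w4.png',h['ring'])-[200,60])*2.5)
print('top',(proj('w4.png',[.4815,.2455,.105])-[200,60])*2.5, [(proj('w4.png',p)-[200,60])*2.5 for p in [(.457,.2365,.1545),(.506,.238,.1545)]])
E
```

```text
0.198 {'ring': array([0.4904, 0.1814, 0.198 ]), 'hb': array([0.4873, 0.1887, 0.1205]), 'tip': array([0.4838, 0.197 , 0.1325]), 'left': array([-0.3869,  0.9221])}
hb [313.9848593  353.12070098] [270.62529309 415.94764291]
tip [338.77326253 357.20372221] [268.10840557 406.39448261]
ring [291.69890592 429.72103772]
0.2037 {'ring': array([0.4904, 0.1814, 0.2037]), 'hb': array([0.4873, 0.1887, 0.1262]), 'tip': array([0.4838, 0.197 , 0.1382]), 'left': array([-0.3869,  0.9221])}
hb [314.30842549 357.0140666 ] [270.96844842 408.11843712]
tip [339.651573   361.37100914] [268.4494194 398.4476771]
ring [291.50521694 437.34369898]
0.207 {'ring': array([0.4904, 0.1814, 0.207 ]), 'hb': array([0.4873, 0.1887, 0.1295]), 'tip': array([0.4838, 0.197 , 0.1415]), 'left': array([-0.3869,  0.9221])}
hb [314.5019619  359.34295867] [271.16778228 403.56860336]
tip [340.17773054 363.86759442] [268.64751679 393.8293172 ]
ring [291.38789902 441.9609989 ]
top [451.84967429 358.47622815] [array([476.82852084, 322.79374657]), array([442.22787512, 457.84124525])]
```

```bash
python3 - <<'E'
from h import *
crop('w4.png',310,150,410,250,6,'w4d.png')
E
```

```text
(no output)
```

View pics/w4d.png

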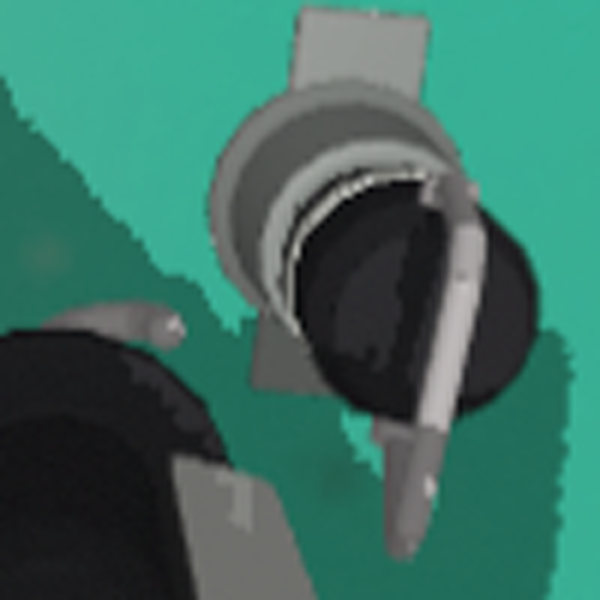

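```bash
python3 - <<'E'
from h import *
W=lambda x,y:('w4.png',310+x/6,150+y/6)
print('tip',atz(*W(174,328),.136),'bar',atz(*W(470,235),.1545),atz(*W(402,548),.1545))
print('barB',tri(W(470,235),('w2.png',300+466/6,140+160/6)),tri(W(402,548),('w2.png',300+425/6,140+353/6)))
E
```

```text
tip [0.48386155 0.20009934 0.136     ] bar [0.45746237 0.23456744 0.1545    ] [0.50434447 0.23764487 0.1545    ]
barB (array([0.45711746, 0.2347111 , 0.15524674]), [array([ 0.4957243 , -0.16755533]), array([-0.28760371,  0.10105724])]) (array([0.5045729 , 0.23819002, 0.15364801]), [array([ 0.34030571, -0.02526777]), array([-0.20322282,  0.01901982])])
```

Emit:
send_rows --steps '[{"dp":[6,-1,0],"delta_rot":[0,0,0]},{"dp":[6,-1,0],"delta_rot":[0,0,0]},{"dp":[6,-1,0],"delta_rot":[0,0,0]},{"dp":[6,-1,0],"delta_rot":[0,0,0]},{"dp":[0,0,0],"delta_rot":[0,0,0]}]'

```text
time_s: 7.7
position: [0.4838, 0.2088, 0.307]
tool_rot: [3.131, 0.002, 1.783]
ft_force: [-3.3, -0.8, 10.0]
grip_width: 0.0234
```

```bash
python3 - <<'E'
from h import *
s=manip.get_state();print(s['position'],s['tool_rot'],s['ft_force'],s['grip_width'])
snap('scene','s5.png'); crop('s5.png',290,170,370,260,6,'s5c.png')
snap('wrist','w5.png'); crop('w5.png',280,150,400,250,6,'w5c.png')
E
```

```text
[0.48383701 0.20881255 0.30696111] [3.13093582e+00 2.25114787e-03 1.78303590e+00] [-3.27044258 -0.84466394  9.99083068] 0.023443580511206825
```

View pics/s5c.png

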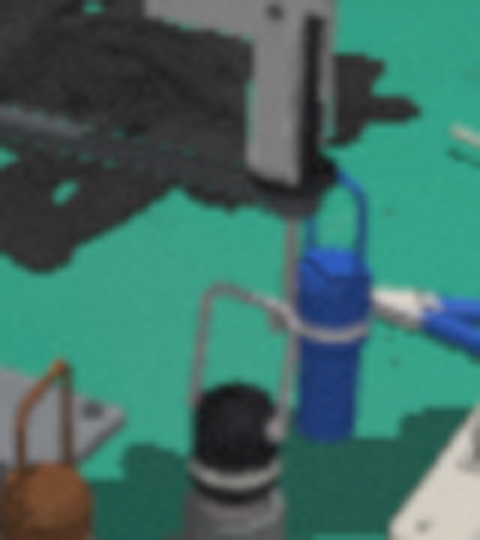

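View pics/w5c.png

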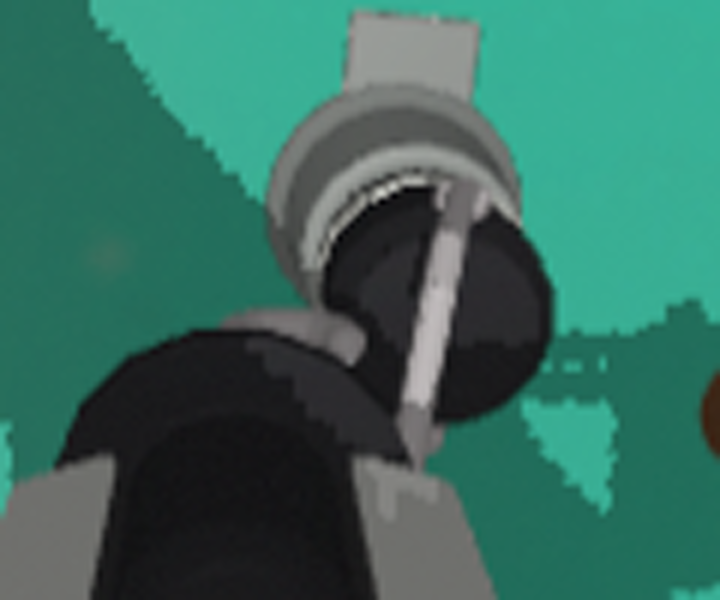

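```bash
python3 - <<'E'
from h import *
W=lambda x,y:('w5.png',280+x/6,150+y/6)
print('tip',atz(*W(352,345),.1425),'bar',atz(*W(455,215),.1545),atz(*W(415,410),.1545),'drv',atz(*W(440,305),.105))
S=lambda x,y:('s5.png',290+x/6,170+y/6)
h=hook([.4838,.2088],.21)
print(tri(S(278,320),W(352,345)),h)
E
```

```text
tip [0.47816824 0.22699251 0.1425    ] bar [0.45315237 0.23521605 0.1545    ] [0.4825476  0.23662816 0.1545    ] drv [0.4781948  0.24529538 0.105     ]
(array([0.47663228, 0.22630575, 0.13989495]), [array([-0.80698067, -0.32961685]), array([-0.53622319, -2.53045401])]) {'ring': array([0.48141917, 0.2082028 , 0.21      ]), 'hb': array([0.47947277, 0.21596241, 0.1325    ]), 'tip': array([0.47728306, 0.22469196, 0.1445    ]), 'left': array([-0.24330055,  0.96995095])}
```

Emit:
send_rows --steps '[{"dp":[0,0,5],"delta_rot":[0.005,0,0]},{"dp":[0,0,5],"delta_rot":[0.003,0,0]},{"dp":[4,0,1.3],"delta_rot":[0,0,0]},{"dp":[4,0,1.3],"delta_rot":[0,0,0]}]'

```text
time_s: 8.3
position: [0.4819, 0.2193, 0.2993]
tool_rot: [3.135, 0.001, 1.783]
ft_force: [-3.0, -1.1, 9.9]
grip_width: 0.0236
```

Emit:
send_rows --steps '[{"dp":[3,0,1.3],"delta_rot":[0,0,0]}]'

```text
time_s: 8.43
position: [0.4811, 0.2232, 0.2992]
tool_rot: [3.133, 0.0, 1.783]
ft_force: [-2.8, -0.3, 10.1]
grip_width: 0.0231
```

```bash
python3 - <<'E'
from h import *
s=manip.get_state();print(s['position'],s['tool_rot'],s['ft_force'],s['grip_width'])
snap('scene','s6.png'); crop('s6.png',290,170,370,260,6,'s6c.png')
snap('wrist','w6.png'); crop('w6.png',280,150,400,250,6,'w6c.png')
E
```

```text
[0.4810535  0.22322476 0.2992425 ] [3.13334696e+00 3.38449785e-04 1.78343516e+00] [-2.7873151  -0.33503728 10.08920748] 0.02308197954802353
```

View pics/s6c.png

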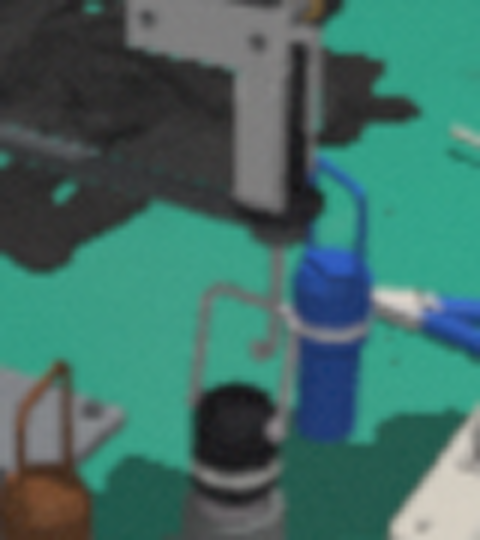

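View pics/w6c.png

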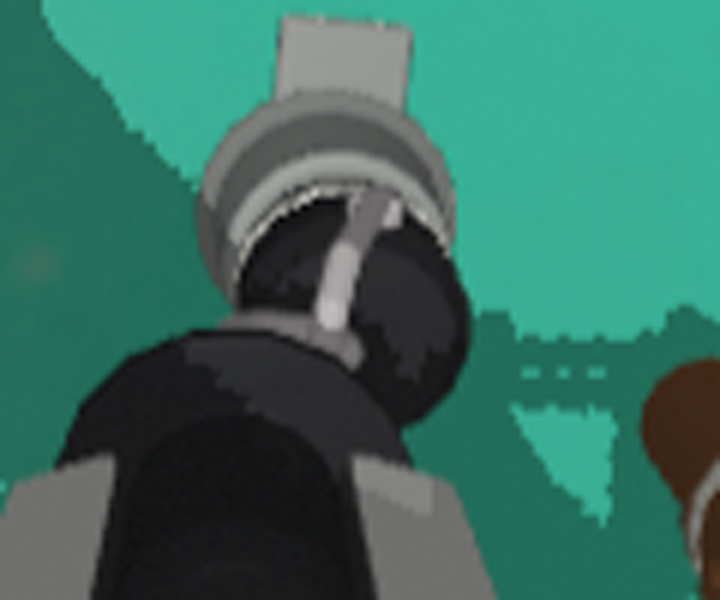

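```bash
python3 - <<'E'
from h import *
W=lambda x,y:('w6.png',280+x/6,150+y/6)
S=lambda x,y:('s6.png',290+x/6,170+y/6)
print('tip',atz(*W(355,352),.1345),'bar',atz(*W(362,230),.1545),atz(*W(330,320),.1545))
print(tri(S(262,348),W(355,352)))
E
```

```text
tip [0.47591647 0.24318458 0.1345    ] bar [0.4532251  0.23731467 0.1545    ] [0.46661564 0.2359348  0.1545    ]
(array([0.47378133, 0.24220839, 0.1336962 ]), [array([-0.85091518, -0.35069793]), array([-0.56393024, -2.66091994])])
```

Emit:
send_rows --steps '[{"dp":[2.2,0,1],"delta_rot":[0.003,0,0]},{"dp":[0,0,-2],"delta_rot":[0.002,0,0]},{"dp":[0,0,-3],"delta_rot":[0.001,0,0]}]'

```text
time_s: 8.9
position: [0.4804, 0.2286, 0.3073]
tool_rot: [3.135, -0.002, 1.785]
ft_force: [-1.6, -0.9, 9.9]
grip_width: 0.0231
```

```bash
python3 - <<'E'
from h import *
s=manip.get_state();print(s['position'],s['tool_rot'],s['ft_force'],s['grip_width'])
snap('scene','s7.png'); crop('s7.png',290,170,370,260,6,'s7c.png')
snap('wrist','w7.png'); crop('w7.png',280,150,400,250,6,'w7c.png')
E
```

```text
[0.48035576 0.22855548 0.30729921] [ 3.13491933e+00 -2.20758452e-03  1.78540217e+00] [-1.58459512 -0.90978999  9.90190829] 0.023107208148224905
```

View pics/s7c.png

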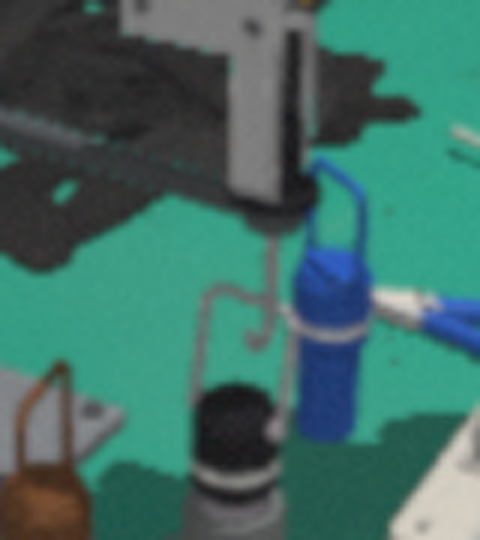

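View pics/w7c.png

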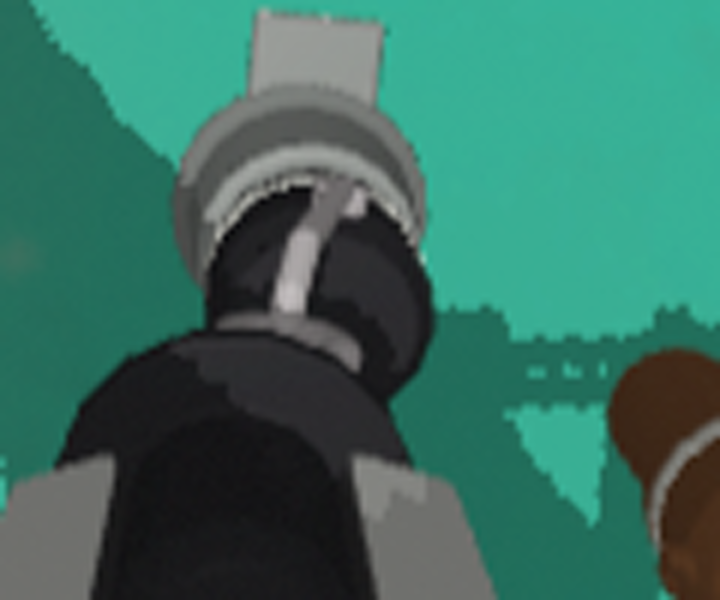

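```bash
python3 - <<'E'
from h import *
W=lambda x,y:('w7.png',280+x/6,150+y/6)
S=lambda x,y:('s7.png',290+x/6,170+y/6)
print('tip',atz(*W(355,352),.142),'bar',atz(*W(318,215),.1545),atz(*W(290,305),.1545),'drv',atz(*W(318,285),.105))
print(tri(S(257,342),W(355,352)))
E
```

```text
tip [0.47525324 0.24864487 0.142     ] bar [0.45323234 0.23704696 0.1545    ] [0.46695752 0.23610352 0.1545    ] drv [0.47495099 0.2447803  0.105     ]
(array([0.47315296, 0.24769257, 0.1398219 ]), [array([-0.9835537 , -0.40189484]), array([-0.65096758, -3.02132872])])
```

Emit:
send_rows --steps '[{"dp":[-3,0,0],"delta_rot":[0.001,0,0]},{"dp":[-2,0,-1],"delta_rot":[0.001,0,0]},{"dp":[-1,0,-2],"delta_rot":[0.001,0,0]}]'

```text
time_s: 9.38
position: [0.4807, 0.2258, 0.3146]
tool_rot: [3.134, -0.005, 1.788]
ft_force: [-2.3, -0.0, 9.9]
grip_width: 0.0234
```

Emit:
send_rows --steps '[{"dp":[-0.8,0,-2],"delta_rot":[0,0,0]},{"dp":[-0.8,0,-2],"delta_rot":[0,0,0]}]'

```text
time_s: 9.62
position: [0.4806, 0.2256, 0.3212]
tool_rot: [3.132, -0.006, 1.788]
ft_force: [-2.8, -0.8, 10.0]
grip_width: 0.0233
```

Emit:
send_rows --steps '[{"dp":[-0.8,0,-1],"delta_rot":[0,0,0]},{"dp":[-0.8,0,-1],"delta_rot":[0,0,0]}]'

```text
time_s: 9.88
position: [0.4804, 0.2255, 0.3254]
tool_rot: [3.131, -0.006, 1.789]
ft_force: [-1.5, 0.1, 5.0]
grip_width: 0.0235
```

```bash
python3 - <<'E'
from h import *
s=manip.get_state();print(s['position'],s['tool_rot'],s['ft_force'],s['grip_width'])
snap('scene','s8.png'); crop('s8.png',290,160,370,250,6,'s8c.png')
snap('wrist','w8.png'); crop('w8.png',280,150,400,250,6,'w8c.png')
E
```

```text
[0.48035877 0.2254511  0.32537907] [ 3.13071179 -0.00649057  1.78947868] [-1.50767151  0.13758539  5.03544791] 0.02345188980304265
```

View pics/s8c.png

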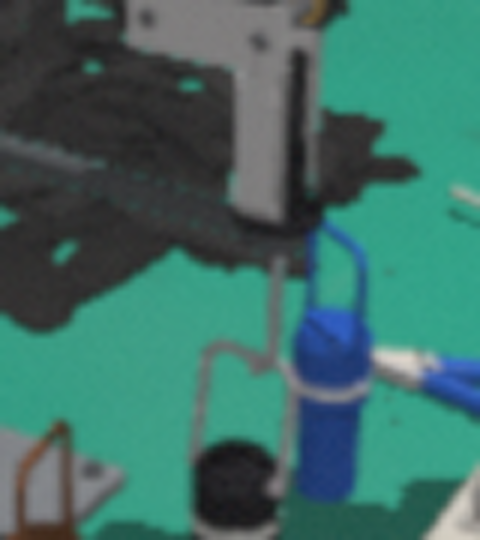

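View pics/w8c.png

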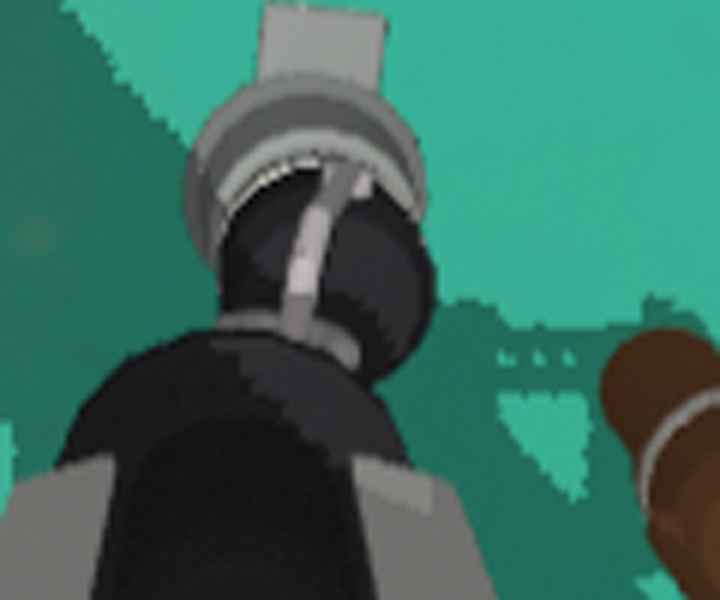

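fz fell from 10 to 5 N at the height predicted for contact, and the bar sits in the J, so the driver's weight is on the hook. Lifting under control.

Emit:
send_rows --steps '[{"dp":[-0.5,0,-3],"delta_rot":[0.002,0.001,0]},{"dp":[-0.5,0,-3],"delta_rot":[0.002,0.001,0]},{"dp":[-0.5,0,-3],"delta_rot":[0.002,0.001,0]},{"dp":[-0.5,0,-3],"delta_rot":[0.002,0.001,0]}]'

```text
time_s: 10.48
position: [0.481, 0.2243, 0.3394]
tool_rot: [3.137, -0.011, 1.79]
ft_force: [-0.6, -0.3, 4.1]
grip_width: 0.0234
```

```bash
python3 - <<'E'
from h import *
s=manip.get_state();print(s['position'],s['tool_rot'],s['ft_force'],s['grip_width'])
snap('scene','s9.png'); crop('s9.png',280,150,380,260,5,'s9c.png')
E
```

```text
[0.48100523 0.2242895  0.3393814 ] [ 3.13676325 -0.01147025  1.79049107] [-0.64546068 -0.26378631  4.10392915] 0.023397714018983017
```

View pics/s9c.png

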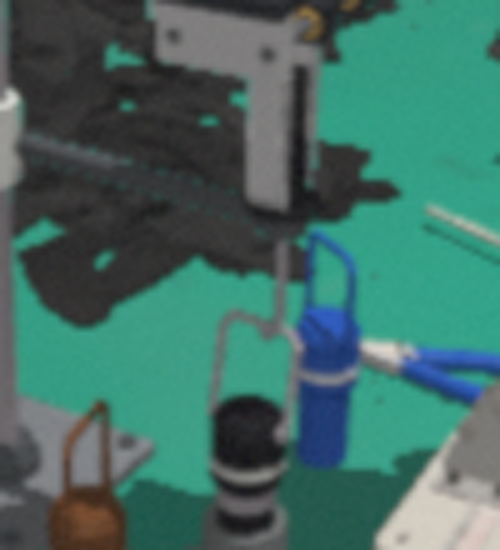

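Emit:
send_rows --steps '[{"dp":[0.3,0,-3],"delta_rot":[0.001,-0.003,0]},{"dp":[0.3,0,-4],"delta_rot":[0.001,-0.003,0]},{"dp":[0.3,0,-4],"delta_rot":[0.001,-0.003,0]},{"dp":[0.3,0,-4],"delta_rot":[0.001,-0.003,0]},{"dp":[0.3,0,-4],"delta_rot":[0.001,-0.001,0]}]'

```text
time_s: 11.15
position: [0.481, 0.2257, 0.36]
tool_rot: [3.142, 0.002, 1.79]
ft_force: [0.3, 0.7, 4.4]
grip_width: 0.0238
```

```bash
python3 - <<'E'
from h import *
s=manip.get_state();print(s['position'],s['tool_rot'],s['ft_force'],s['grip_width'])
snap('scene','s10.png'); crop('s10.png',280,140,380,260,5,'s10c.png')
E
```

```text
[0.48103842 0.22565174 0.36004829] [3.14151151e+00 1.90202886e-03 1.78964883e+00] [0.32953224 0.74062906 4.43815721] 0.023764290812912595
```

View pics/s10c.png

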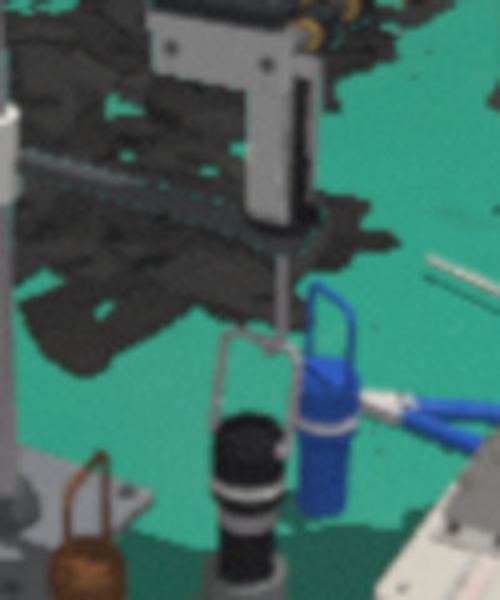

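Emit:
send_rows --steps '[{"dp":[0.7,0,-3],"delta_rot":[0,0,0]},{"dp":[0.7,0,-3],"delta_rot":[0,0,0]},{"dp":[0.7,0,-3],"delta_rot":[0,0,0]},{"dp":[0.3,0,-3],"delta_rot":[0,0,0]},{"dp":[0,0,-3],"delta_rot":[0,0,0]}]'

```text
time_s: 11.82
position: [0.4806, 0.2283, 0.3766]
tool_rot: [3.141, 0.002, 1.789]
ft_force: [-0.6, -0.5, 3.9]
grip_width: 0.0231
```

```bash
python3 - <<'E'
from h import *
s=manip.get_state();print(s['position'],s['tool_rot'],s['ft_force'],s['grip_width'])
snap('scene','s11.png'); crop('s11.png',280,130,380,250,5,'s11c.png')
E
```

```text
[0.48058262 0.22825347 0.37659644] [3.14119306e+00 1.87342254e-03 1.78944025e+00] [-0.6021833  -0.51532561  3.91915876] 0.02312728574333104
```

View pics/s11c.png

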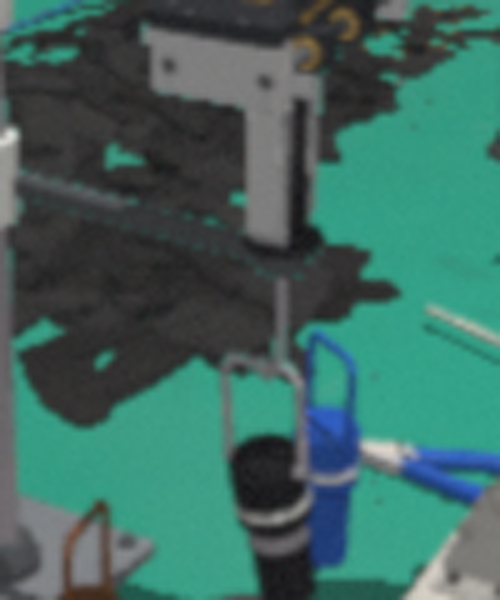

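Emit:
send_rows --steps '[{"dp":[0,0,-2],"delta_rot":[0,0,0]},{"dp":[-0.3,0,-2],"delta_rot":[0,0,0]},{"dp":[-0.3,0,-2],"delta_rot":[0,0,0]},{"dp":[-0.3,0,-1],"delta_rot":[0,0,0]}]'

```text
time_s: 12.38
position: [0.4807, 0.2276, 0.3844]
tool_rot: [3.141, 0.001, 1.79]
ft_force: [-0.4, -0.8, 4.3]
grip_width: 0.0236
```

Emit:
send_rows --steps '[{"dp":[-0.3,0,-1],"delta_rot":[0,0,0]},{"dp":[-0.3,0,-1],"delta_rot":[0,0,0]}]'

```text
time_s: 12.62
position: [0.4808, 0.2269, 0.3864]
tool_rot: [3.141, 0.001, 1.79]
ft_force: [-0.4, 0.3, 3.2]
grip_width: 0.0233
```

Emit:
send_rows --steps '[{"dp":[0,0,-1.5],"delta_rot":[0,0,0]},{"dp":[0,0,-1.5],"delta_rot":[0,0,0]}]'

```text
time_s: 12.88
position: [0.4808, 0.2268, 0.3895]
tool_rot: [3.141, 0.002, 1.789]
ft_force: [-0.6, 1.1, 4.3]
grip_width: 0.0235
```

Emit:
send_rows --steps '[{"dp":[0,0,-1.5],"delta_rot":[0,0,0]},{"dp":[0,0,-1.5],"delta_rot":[0,0,0]}]'

```text
time_s: 13.12
position: [0.4808, 0.2268, 0.3927]
tool_rot: [3.141, 0.002, 1.789]
ft_force: [-0.0, -0.1, 3.6]
grip_width: 0.0238
```

Emit:
send_rows --steps '[{"dp":[0,0,-1],"delta_rot":[0,0,0]},{"dp":[0,0,-1],"delta_rot":[0,0,0]}]'

```text
time_s: 13.38
position: [0.4807, 0.2268, 0.3948]
tool_rot: [3.142, 0.002, 1.79]
ft_force: [-0.9, 0.4, 4.0]
grip_width: 0.0235
```

Emit:
send_rows --steps '[{"dp":[0,0,-1],"delta_rot":[0,0,0]},{"dp":[0,0,-0.5],"delta_rot":[0,0,0]}]'

```text
time_s: 13.62
position: [0.4808, 0.2268, 0.3965]
tool_rot: [3.141, 0.002, 1.789]
ft_force: [-0.2, 0.3, 2.7]
grip_width: 0.0233
```

Emit:
send_rows --steps '[{"dp":[0,0,-0.7],"delta_rot":[0,0,0]},{"dp":[0,0,-0.7],"delta_rot":[0,0,0]}]'

```text
time_s: 13.88
position: [0.4808, 0.2263, 0.3971]
tool_rot: [-3.141, 0.002, 1.789]
ft_force: [0.4, 0.8, -2.7]
grip_width: 0.0238
```

Emit:
send_rows --steps '[{"dp":[0,0,-0.7],"delta_rot":[0,0,0]},{"dp":[0,0,-0.7],"delta_rot":[0,0,0]}]'

```text
time_s: 14.12
position: [0.481, 0.2257, 0.3973]
tool_rot: [-3.14, 0.003, 1.789]
ft_force: [2.8, 0.4, -4.5]
grip_width: 0.0235
```

```bash
python3 - <<'E'
from h import *
s=manip.get_state();print(s['position'],s['tool_rot'],s['ft_force'],s['grip_width'])
snap('scene','s12.png'); crop('s12.png',260,90,380,250,3.7,'s12c.png')
E
```

```text
[0.48099091 0.22567262 0.39728042] [-3.13951041e+00  2.60419534e-03  1.78899030e+00] [ 2.80632834  0.44587186 -4.45528715] 0.02346281953676147
```

View pics/s12c.png

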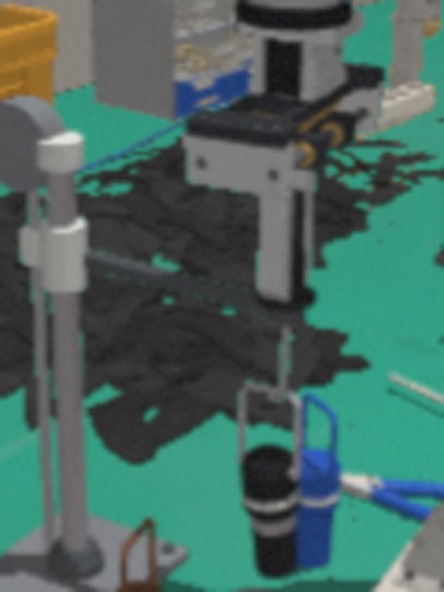

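The upper stop is reached: the force reversed at the same height as the original grasp. I'll let it settle, then open.

Emit:
send_rows --steps '[{"dp":[0,0,0.6],"delta_rot":[0,0,0]},{"dp":[0,0,0],"delta_rot":[0,0,0]},{"dp":[0,0,0],"delta_rot":[0,0,0]},{"dp":[0,0,0],"delta_rot":[0,0,0]},{"dp":[0,0,0],"delta_rot":[0,0,0]},{"dp":[0,0,0],"delta_rot":[0,0,0]},{"dp":[0,0,0],"delta_rot":[0,0,0]},{"dp":[0,0,0],"delta_rot":[0,0,0]}]'

```text
time_s: 15.18
position: [0.481, 0.2257, 0.3971]
tool_rot: [-3.14, 0.003, 1.789]
ft_force: [0.3, -0.1, -2.4]
grip_width: 0.0234
```

Emit:
send_rows --steps '[{"dp":[0,0,0.3],"delta_rot":[0,0,0]},{"dp":[0,0,0],"delta_rot":[0,0,0]},{"dp":[0,0,0],"delta_rot":[0,0,0]}]' --claw 36 --force 10

```text
time_s: 15.55
position: [0.4805, 0.2258, 0.3971]
tool_rot: [-3.139, 0.003, 1.789]
ft_force: [0.3, -1.2, 0.4]
grip_width: 0.0365
```

```bash
python3 - <<'E'
from h import *
s=manip.get_state();print(s['position'],s['tool_rot'],s['ft_force'],s['grip_width'])
snap('scene','s13.png'); crop('s13.png',260,90,380,250,3.7,'s13c.png')
snap('wrist','w13.png')
E
```

```text
[0.48046637 0.22575959 0.39709669] [-3.13885955e+00  2.98951704e-03  1.78905258e+00] [ 0.30901358 -1.24664959  0.40671649] 0.03649614253340309
```

View pics/s13c.png

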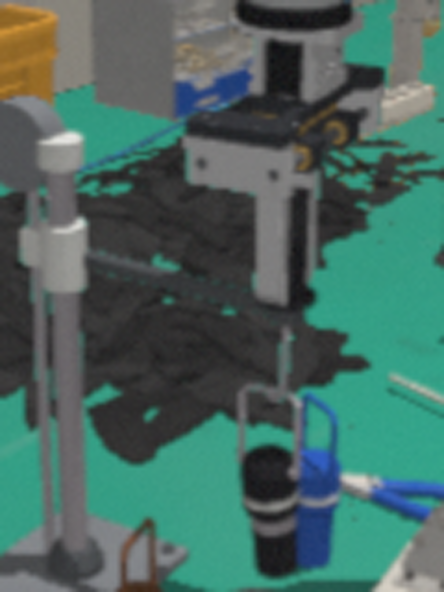

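View pics/w13.png

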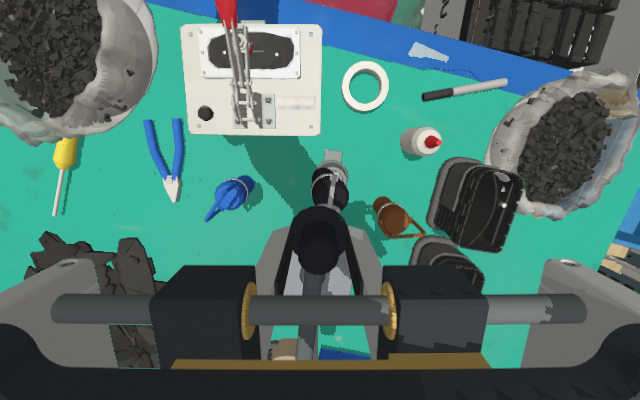

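Emit:
send_rows --steps '[{"dp":[0,0,-1],"delta_rot":[0,0,0]},{"dp":[0,0,0],"delta_rot":[0,0,0]},{"dp":[0,0,0],"delta_rot":[0,0,0]},{"dp":[0,0,0],"delta_rot":[0,0,0]},{"dp":[0,0,0],"delta_rot":[0,0,0]}]' --claw 90

```text
time_s: 16.27
position: [0.4805, 0.2258, 0.3982]
tool_rot: [-3.139, 0.003, 1.789]
ft_force: [-0.2, 0.3, -0.6]
grip_width: 0.0825
```

Emit:
send_rows --steps '[{"dp":[0,0,-10],"delta_rot":[0,0,0]},{"dp":[0,0,-25],"delta_rot":[0,0,0]},{"dp":[0,0,-30],"delta_rot":[0,0,0]},{"dp":[0,0,-40],"delta_rot":[0,0,0]},{"dp":[0,0,-20],"delta_rot":[0,0,0]},{"dp":[0,0,0],"delta_rot":[0,0,0]},{"dp":[0,0,0],"delta_rot":[0,0,0]},{"dp":[0,0,0],"delta_rot":[0,0,0]}]'

```text
time_s: 17.27
position: [0.4799, 0.2263, 0.5288]
tool_rot: [-3.139, 0.002, 1.79]
ft_force: [0.1, 0.3, -0.7]
grip_width: 0.0901
```

```bash
python3 - <<'E'
from h import *
s=manip.get_state();print(s['position'],s['ft_force'],s['grip_width'])
snap('scene','s14.png'); crop('s14.png',260,90,380,250,3.7,'s14c.png')
snap('top','t14.png'); crop('top0.png',270,130,400,270,2.8,'a.png');crop('t14.png',270,130,400,270,2.8,'b.png')
cv2.imwrite('pics/ab.png',np.hstack([cv2.imread('pics/a.png'),cv2.imread('pics/b.png')]))
E
```

```text
[0.47994304 0.22628308 0.52881972] [ 0.05652447  0.32633754 -0.68841059] 0.09007176655501081
```

View pics/s14c.png

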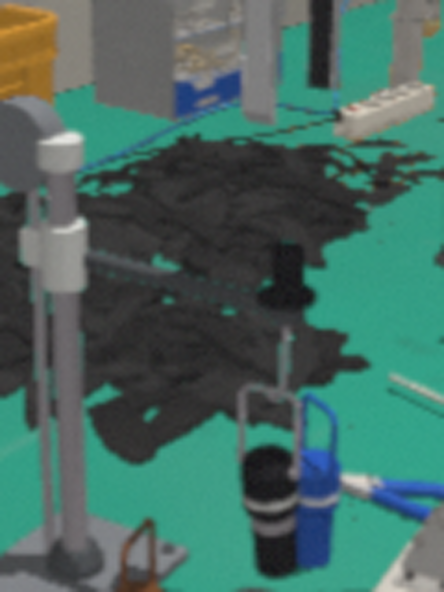

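View pics/ab.png

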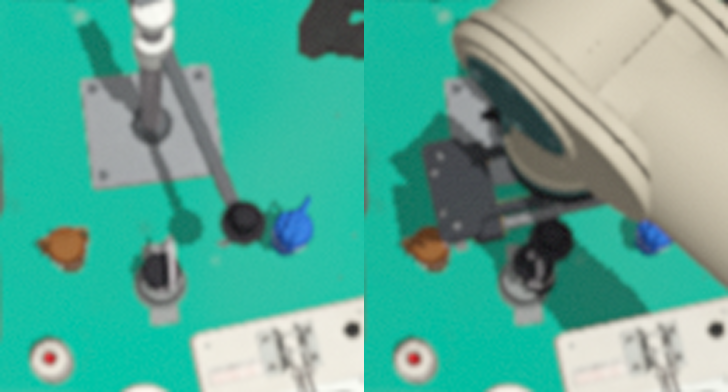

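```bash
python3 - <<'E'
from h import *
h=hook([.4805,.2258],.2928)['ring']; print((proj('s14.png',h)-[260,90])*3.7,(proj('s14.png',h-[0,0,.005])-[260,90])*3.7, 'seen ~ (287,294)')
print('nose bottom z', [(proj('s14.png',[.478,.236,z])-[260,90])*3.7 for z in (.05,.065,.075)],'seen ~ (275,575)')
print(manip.hand_in())
E
```

```text
[285.79472916 299.94666327] [285.54976782 306.61439914] seen ~ (287,294)
nose bottom z [array([266.62167032, 598.18369647]), array([267.18547394, 581.79826275]), array([267.56502603, 570.75655795])] seen ~ (275,575)
the job is handed in; nothing more can be done
None
```

The driver now hangs from the balancer's hook, clear of the cup, with the hook fully retracted and the grip released. I handed the job in at about 17 s.

- **How it went:** I gripped the black grip just above its ring and pulled it down about 97 mm. I then swung it left in small steps until the hook lay under the bail's bar. On the rise, the upward force dropped from 10 to 5 N where I expected the hook to meet the bar. I lifted it slowly to the upper stop and opened the fingers.
- **One correction:** While rising, the hook drifted about 3 mm too far left. I moved it back before it reached the bar, and the pictures showed the bail had not moved.
- **Last checks:**
    - The force reversed at the same height as the original grasp, so the hook is at its upper stop. The ring's height in the last picture agrees to within about 5 mm.
    - The driver hangs still and slightly tilted, with its underside at about z = 0.07 m, against the cup's 0.05 m rim.
    - The gripper is about 100 mm above the grip, touching nothing.
    - The last pictures show no sign that the glue bottle or tape roll moved, but I did not measure their positions again.

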